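Open the child-proof cap of a cleaner jug

TASK

Open the cleaner jug that has the wide ribbed safety cap: grip the cap, press it down, twist it anticlockwise while it is down until it is free, and lift it off. Finish while holding the cap: keep it gripped, level and still, about a hand's width (8 cm) straight above the jug's mouth, and do not put it down. Leave the other jug, with its narrow smooth cap, and the things standing around as they are.

Things in the scene. Friction and masses are not known exactly. Their poses are not given: they have to be found in the camera images.
- jug: the jug to open, at the left or the right: round, white, 84 mm across, fixed to the worktop by a black holder (112 mm across, 30 mm high). Origin at the centre of the holder's underside, z up. Loop handle out to 75 mm along its +x, 40 to 116 mm high. The shoulder narrows from radius 42 mm at 92 mm height to 18 mm at 130 mm, where the neck begins.
- jug_mouth (a point): centre of the jug's mouth: the rim of the neck (34 mm across outside), 165 mm above the worktop; axes as the jug's
- cap_center (a point): centre of the safety cap, on its axis half-way up: round grey cap, 54 mm across, 28 mm high, ribbed side, two raised anticlockwise arrows on top, loose, 30 to 50 g. z is its axis, up. When closed, its top is 181 mm above the worktop, this centre 2 mm above the mouth's rim, and its x axis parallel to the jug's x axis (within 3 degrees).
- liner (a joint): how far the sprung liner inside the cap is squeezed, m: 0 when the cap is closed or off, equal to the depth by which the cap is pressed down, 0.0075 at the end stop. The spring needs 6 N to begin and 12 N at the stop, and pushes the cap back up when it is let go.
- other_jug: the other jug, to be left alone: same jug, holder and size, also fixed, but with a narrow smooth cap (33 mm across), top 188 mm above the worktop; origin at the centre of the holder's underside
- teaspoon: steel teaspoon, 130 x 26 x 11 mm, lying between the two jugs; origin under its middle, long axis x. To be left alone.
- pen: ball pen, 145 mm long, 11 mm thick, lying in front of the teaspoon; origin under its middle, long axis y. To be left alone.
- lemon: lemon, 71 x 53 x 51 mm, at the back left; origin under its middle. To be left alone.
- keys: bunch of keys, 104 x 115 x 8 mm, lying flat at the front right; origin under its middle. To be left alone.
- salt_shaker: salt shaker with a metal top, 44 mm wide, 90 mm high, at the front left; origin at the centre of its foot. To be left alone.
- washing_up: washing-up liquid bottle, 48 x 80 x 223 mm, upright at the left; origin at the centre of its foot. To be left alone.
- cap: the safety cap; origin at the centre of its lower edge, axes as point cap_center. Tabs inside hook under lugs on the neck: it cannot lift or turn until pressed down 4.5 mm or more (7.5 mm is the stop). Held down, it turns anticlockwise seen from above; 45 to 130 degrees from closed (65 is comfortable) it is free and lifts straight off. Clockwise it is blocked.
Not all that is in view belongs to the job. Of the things that look like the cap, the larger one is meant. What is shaped like the jug but yellow is not meant.

How it is judged:
On the way, in this order (a step that is already met when the one before it is completed fails the run):
1. the cap is pressed down against its spring (value of joint liner above 0.0035 m and horizontal distance between cap_center and jug_mouth below 0.006 m), for 0.05 s.
2. the cap has been turned past its lugs while still on the neck (angle between the x axis of cap_center and the x axis of jug, either way round above 0.65 rad and z of cap_center in the frame of jug_mouth below 0.008 m and horizontal distance between cap_center and jug_mouth below 0.006 m), for 0.05 s.
At the end, for the whole second after the job is handed in: the cap is held in the fingers, its centre 50 to 150 mm above the mouth's rim and within 30 mm of the mouth's axis, its axis within 17 degrees of vertical, at rest and not touching the jug (z of cap_center in the frame of jug_mouth between 0.05 and 0.15 m and horizontal distance between cap_center and jug_mouth below 0.03 m and angle between cap_center's own z axis and vertical below 0.3 rad and contact force between cap and the fingers above 1 N and contact force between cap and jug below 0.05 N and linear speed of cap below 0.02 m/s); the arm keeps its last pose, push and grip.
It fails at once if the other jug is touched (more than 3 N) (contact force between any of the arm, the fingers and other_jug above 3 N).
It fails at once if a bystander is moved by more than 25 mm (distance of any of teaspoon, pen, lemon, keys, salt_shaker, washing_up from where it was at the start of the episode above 0.025 m).
It also fails if it takes over 38 s, if anything falls off the work surface, if the arm or the gripper's body presses on something with over 40 N, if the wrist force passes 120 N, or if a joint passes its speed limit or range.

ROBOT

A 7-joint arm with a two-finger parallel gripper is mounted at the origin on a cart in front of the work surface, level with it; the furniture and walls round the work are solid. World frame = base frame: x ahead of the robot, y to its left, z up, the work surface at z = 0. Lengths are in m, angles in rad, forces in N, time in s.
With the tool pointing down it reaches from about 0.425 to 0.95 m from the base axis. Payload 4.7 kg.
Tool frame: the origin (TCP) lies on the centre line of the jaws, within the pads' length; the fingertips stand robot.nose_length ahead of it and the grasp point (between the pads) lies 8 mm behind it (robot.nose_length is the distance from the TCP to the fingertips, in m); z points along the fingers, y is the line along which they close (so a half turn about z gives the same grasp; the last joint's range is limited). The gripper opens to 85 mm and grips with 20 to 120 N. Pads are 22 mm wide; open, the fingers measure 114 mm over their backs; the gripper's body (76 mm by 85 mm) begins 54 mm behind the grasp point. The pads swing forward as they close: fully open they stand 13 mm farther back than shut.
Start: joints at [1.225, 0.469, -0.049, 1.532, 0.024, 1.141, -0.082], TCP at [0.21, -0.641, 0.242] pointing down, gripper open.
Joint ranges: [-2.59, 2.59], [-0.33, 1.99], [-1.39, 1.29], [0.1, 2.45], [-1.04, 4.18], [0.21, 1.99], [-2.66, 2.66]. Speed limits (rad/s): [2.57, 2.57, 3.14, 3.14, 3.14, 3.14, 3.14].

INTERFACE

Orientations are given as [roll, pitch, yaw] about the fixed x, y, z axes, in that order (R = Rz(yaw) Ry(pitch) Rx(roll)).
In Python, from plant import robot gives the robot as it stands. Calls block until the motion is done:
- robot.goto(position, orientation): joint-space move of the TCP to a pose.
- robot.move_straight(position, vel=0.15, attitude=None, contact_N=None): straight line of the TCP; attitude=None keeps the orientation; vel is the mean speed in m/s. With contact_N (N) it stops when the force on the tool has changed by that much, and returns True; else False.
- robot.move_joints(angles): joint-space move.
- robot.grip(opening, strength=None): opening from 0.0 (shut) to 1.0 (fully open); strength is the grip in N (None keeps the last); returns when the fingers have stopped.
- robot.sleep(seconds).
- robot.inverse_kinematics(position, orientation): joint angles nearest the present ones, or None.
- robot.sense(): the state.
- robot.grab_frame(name): name is "scene" or "top"; returns a dict with "image" (480x640x3 uint8, red, green, blue), "range_z" (480x640 float32, m along the optical axis (not along the pixel's ray), 0 where there is no reading), "fx", "fy", "cx", "cy" (pixels), "R" (3x3) and "t" (3): a world point X has camera coordinates R X + t. Camera axes: x right, y down, z forward; pixel columns grow to the right and rows downward; lengths in m; the calibration is good to about 2 mm. A picture is of the moment at which its call begins.
A pose or a line that the arm cannot do raises robot.IKError and nothing moves.
- robot.close_job(): hands the job in; it is judged then, once.
The state is a dict: "t": time; "joint_pos": joint angles; "joint_velocities": joint speeds; "effort": joint torques, N m; "tcp_pos": TCP position; "tcp_rot": TCP orientation; "wrist_force": force on the tool from outside, world axes, zero at the start; "torque": the same for the moment, N m; "opening": opening from 0.0 (shut) to 1.0 (fully open); "gripper_force": force on a finger pad.
Only numpy, scipy, OpenCV 4.12 (cv2) and the standard library are available. Lean on these libraries where they do the work, as an engineer would, in place of code of your own. Each camera call takes 0.05 s, during which the arm holds its last target. There are 200 camera calls.

## Working session

There is one attempt and no reset: what is moved stays moved. The work goes in short steps, each a Python script; the robot and the scene stay as the last script left them, time stands still between calls to the robot, and variables do not carry over. Pictures are saved under pics/ and viewed, at most 10 in all, crops included, and the job is handed in when it is done.

```bash
mkdir -p pics; ls; python3 - <<'E'
from plant import robot
import cv2,pickle
print(robot.nose_length); s=robot.sense(); print(s)
d={}
for n in("scene","top"):
    f=robot.grab_frame(n); d[n]=f; cv2.imwrite(f"pics/{n}0.png",f["image"][:,:,::-1]); print(n,f["fx"],f["cx"],f["cy"],(-f["R"].T@f["t"]))
pickle.dump(d,open("f0.pkl","wb"))
E
```

```text
pics
0.011
{'t': 0.0, 'joint_pos': array([ 1.22507033,  0.46949201, -0.04857496,  1.53371223,  0.02410331,
        1.14100462, -0.08229653]), 'joint_velocities': array([ 0.00029137,  0.0002267 ,  0.00018704, -0.0003811 ,  0.00130664,
        0.00040998, -0.00073459]), 'effort': array([-7.23801677e-04, -5.10302031e+01, -4.63751145e-02, -2.37710989e+01,
        1.07544140e-02,  7.52724416e-03,  7.80160832e-06]), 'tcp_pos': array([ 0.21011696, -0.64086015,  0.2412195 ]), 'tcp_rot': array([-3.13956404e+00,  8.73744770e-05,  3.16845140e-01]), 'wrist_force': array([-0.87796614,  1.09585532, -0.38247634]), 'torque': array([-0.04218274,  0.01152379,  0.03728037]), 'gripper_force': 0.0, 'opening': 0.9984183817068177}
scene 469.48638322323296 322.0327161527238 244.86577742460872 [ 0.64879142 -0.8516176   0.71087911]
top 507.33287739092737 319.86722469720013 240.5520428219732 [0.34020779 0.06012027 1.34171558]
```

View pics/scene0.png

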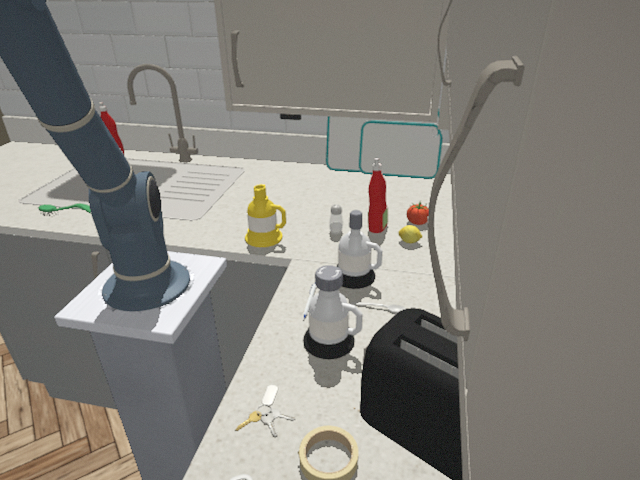

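View pics/top0.png

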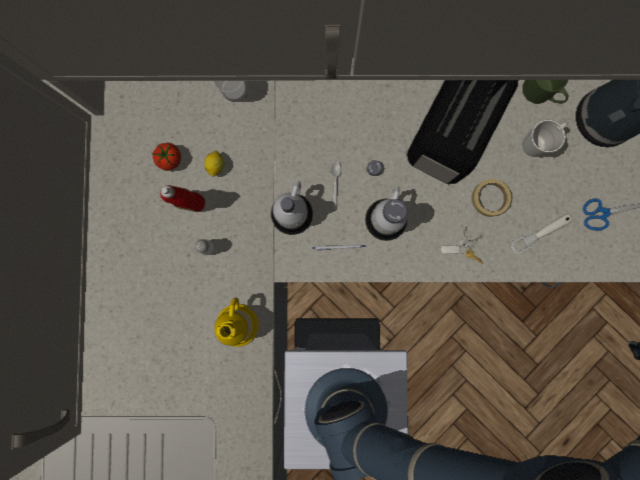

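Scene view: white jugs at (329,315), with a wide grey cap at (329,278), and at (356,255), with a narrow cap at (356,220). There is also a yellow jug at (263,220).
Top view: wide-capped jug cap at (395,211), narrow-capped jug at (288,204), a small loose grey cap lying at (375,168), and the yellow jug at (236,326).
The target is the wide cap at top (395,211), on the right-hand jug. I'll confirm it in a crop and measure it.

```bash
cat > h.py <<'E'
import numpy as np,cv2
def cloud(f):
    v,u=np.mgrid[:480,:640]; z=f["range_z"]
    c=np.stack([(u-f["cx"])/f["fx"]*z,(v-f["cy"])/f["fy"]*z,z],-1)
    P=(c-f["t"])@f["R"]; P[z==0]=np.nan; return P
def ray(f,u,v,h):
    d=f["R"].T@np.array([(u-f["cx"])/f["fx"],(v-f["cy"])/f["fy"],1]); o=-f["R"].T@f["t"]
    return o+d*(h-o[2])/d[2]
E
python3 - <<'E'
import pickle,numpy as np,cv2
from h import *
d=pickle.load(open("f0.pkl","rb"))
a=d["top"]["image"][140:270,255:435]; b=d["scene"]["image"][200:360,290:390]
a=cv2.resize(a,None,fx=3.2,fy=3.2,interpolation=2); b=cv2.resize(b,(260,416),interpolation=2)
cv2.imwrite("pics/crop.png",cv2.hconcat([a,b])[:,:,::-1])
for n,(u0,u1,v0,v1) in dict(top=(365,435,180,245),scene=(295,375,255,365)).items():
    P=cloud(d[n]); S=P[v0:v1,u0:u1]
    for lo,hi in((.176,.19),(.155,.176),(.06,.1),(.01,.028)):
        m=(S[...,2]>lo)&(S[...,2]<hi)
        q=S[m]
        if len(q)>5:
            (c,r)=cv2.minEnclosingCircle(q[:,:2].astype(np.float32)); print(n,lo,hi,len(q),c,r,q.mean(0),q[:,2].max())
# handle: points 40..116mm high, radius>46 from cap centre
for n in d:
    P=cloud(d[n]);m=(P[...,2]>.176)&(P[...,2]<.186)
    v,u=np.where(m); print(n,[ (u[k],v[k]) for k in range(0,len(u),max(1,len(u)//6))])
P=cloud(d["top"]); 
for v in range(60,100,8): print([tuple(np.round(P[v,u],2)) for u in (150,330,395)])
E
```

```text
top 0.176 0.19 397 (0.4947589635848999, -0.10606551170349121) 0.02692483179271221 [ 0.49453407 -0.10630629  0.1801094 ] 0.18597499247713048
top 0.155 0.176 58 (0.49544429779052734, -0.1061931625008583) 0.027968330308794975 [ 0.48969027 -0.09579397  0.16955926] 0.1759535716588749
top 0.06 0.1 164 (0.5098801851272583, -0.10929050296545029) 0.05773906037211418 [ 0.48537924 -0.09116457  0.08731077] 0.09998946881331691
top 0.01 0.028 183 (0.4947921931743622, -0.10564872622489929) 0.0542403981089592 [ 0.47605227 -0.085707    0.01865616] 0.027835915425369583
scene 0.176 0.19 450 (0.5455895662307739, -0.19078439474105835) 0.12369419634342194 [ 0.50683362 -0.12662994  0.18253118] 0.18668570510745888
scene 0.155 0.176 352 (0.5403706431388855, -0.20947396755218506) 0.1202341690659523 [ 0.5401095  -0.19055799  0.16569693] 0.17595067502550632
scene 0.06 0.1 1075 (0.5207589864730835, -0.0037078335881233215) 0.15083999931812286 [ 0.5133178  -0.05986111  0.07900905] 0.09997505067298036
scene 0.01 0.028 869 (0.5230177044868469, 0.0023254528641700745) 0.16894149780273438 [ 0.50628592 -0.04827754  0.01
[... 633 characters left out ...]
), np.float64(0.55))]
[(np.float64(0.69), np.float64(0.35), np.float64(0.52)), (np.float64(0.66), np.float64(0.05), np.float64(0.6)), (np.float64(0.69), np.float64(-0.06), np.float64(0.52))]
[(np.float64(0.69), np.float64(0.36), np.float64(0.49)), (np.float64(0.66), np.float64(0.05), np.float64(0.55)), (np.float64(0.69), np.float64(-0.07), np.float64(0.48))]
[(np.float64(0.87), np.float64(0.53), np.float64(-0.0)), (np.float64(0.86), np.float64(0.04), np.float64(-0.0)), (np.float64(0.87), np.float64(-0.14), np.float64(-0.01))]
[(np.float64(0.84), np.float64(0.53), np.float64(-0.0)), (np.float64(0.84), np.float64(0.04), np.float64(0.0)), (np.float64(0.84), np.float64(-0.14), np.float64(-0.0))]
```

View pics/crop.png

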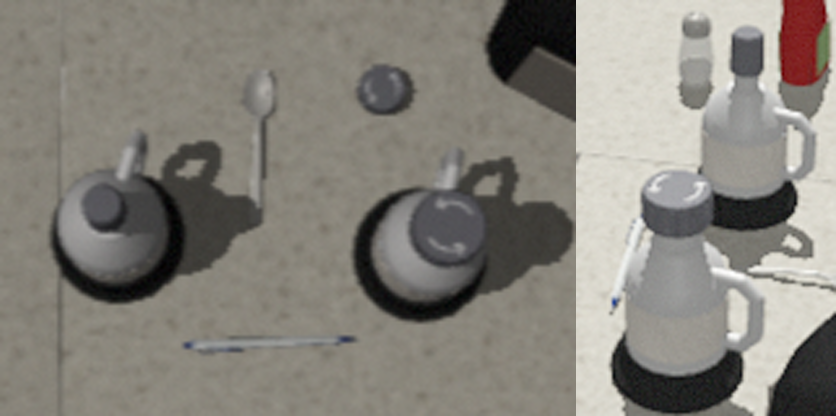

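The crop confirms it: the right-hand jug has the wide ribbed cap with arrows. The loose cap at top (375,168) is smaller and lies on the worktop, so it isn't meant. The cap axis is at (0.4947, -0.106). Next I'll check which yaws give enough wrist travel.

```bash
python3 - <<'E'
from plant import robot
import numpy as np
np.set_printoptions(precision=2,suppress=True)
for y in range(-180,180,20):
    r=[robot.inverse_kinematics([.4947,-.106,z],[np.pi,0,np.radians(y)]) for z in(.16,.3)]
    print(y,*[q if q is None else np.array(q) for q in r])
E
```

```text
-180 [ 0.79  0.41 -0.83  1.98  0.38  0.91  1.34] [ 0.85  0.23 -0.85  1.81  0.19  1.18  1.52]
-160 [ 1.01  0.56 -1.17  1.97  0.62  1.02  1.47] [ 1.08  0.33 -1.17  1.81  0.33  1.22  1.73]
-140 [ 1.01  0.56 -1.17  1.97  0.62  1.02  1.82] [ 1.08  0.33 -1.17  1.81  0.33  1.22  2.08]
-120 [ 1.01  0.56 -1.17  1.97  0.62  1.02  2.17] [ 1.08  0.33 -1.17  1.81  0.33  1.22  2.43]
-100 [-0.72  0.49  1.12  2.06 -0.56  0.93 -2.61] None
-80 [-0.72  0.49  1.12  2.06 -0.56  0.93 -2.26] [-0.81  0.22  1.12  1.89 -0.22  1.16 -2.58]
-60 [ 0.26  0.3  -0.16  2.01  0.06  0.84 -2.55] [ 0.37  0.16 -0.28  1.84  0.05  1.15 -2.54]
-40 [ 0.32  0.3  -0.23  2.01  0.09  0.84 -2.23] [ 0.42  0.16 -0.33  1.84  0.06  1.15 -2.2 ]
-20 [ 0.37  0.31 -0.3   2.    0.12  0.85 -1.91] [ 0.46  0.16 -0.38  1.83  0.07  1.16 -1.86]
0 [ 0.43  0.32 -0.36  2.    0.15  0.85 -1.59] [ 0.52  0.17 -0.45  1.83  0.08  1.16 -1.52]
20 [ 0.48  0.32 -0.42  2.    0.17  0.85 -1.26] [ 0.56  0.18 -0.49  1.83  0.09  1.16 -1.18]
40 [ 0.52  0.33 -0.47  2.    0.2   0.86 -0.93] [ 0.59  0.18 -0.53  1.83  0.1   1.16 -0.84]
60 [ 0.56  0.34 -0.52  1.99  0.22  0.86 -0.61] [ 0.63  0.19 -0.57  1.83  0.11  1.16 -0.5 ]
80 [ 0.6   0.35 -0.57  1.99  0.24  0.87 -0.28] [ 0.66  0.19 -0.61  1.82  0.12  1.16 -0.16]
100 [ 0.64  0.36 -0.62  1.99  0.27  0.88  0.05] [ 0.7   0.2  -0.66  1.82  0.13  1.17  0.17]
120 [ 0.68  0.37 -0.67  1.99  0.29  0.88  0.37] [ 0.74  0.21 -0.7   1.82  0.14  1.17  0.51]
140 [ 0.71  0.38 -0.71  1.99  0.32  0.89  0.7 ] [ 0.76  0.21 -0.73  1.82  0.15  1.17  0.85]
160 [ 0.74  0.39 -0.75  1.98  0.34  0.9   1.03] [ 0.81  0.22 -0.8   1.82  0.17  1.17  1.18]
```

```bash
python3 - <<'E'
from plant import robot
import numpy as np,cv2
np.set_printoptions(precision=4,suppress=True)
o=[np.pi,0,np.radians(40)]; X,Y=.4947,-.106
s=robot.sense(); robot.move_straight([.21,-.641,.30],vel=.2)
robot.goto([X,Y,.28],o); print(robot.sense()['t'],robot.sense()['tcp_pos'])
print(robot.move_straight([X,Y,.161],vel=.08,contact_N=8))
s=robot.sense(); print(s['t'],s['tcp_pos'],s['wrist_force'])
f=robot.grab_frame("scene"); a=cv2.resize(f["image"][190:370,250:430],(600,600),interpolation=2)
cv2.imwrite("pics/pre.png",a[:,:,::-1])
E
```

```text
2.7167 [ 0.4947 -0.1074  0.2799]
False
4.3583 [ 0.4951 -0.1061  0.1615] [0.4504 0.0097 0.522 ]
```

View pics/pre.png

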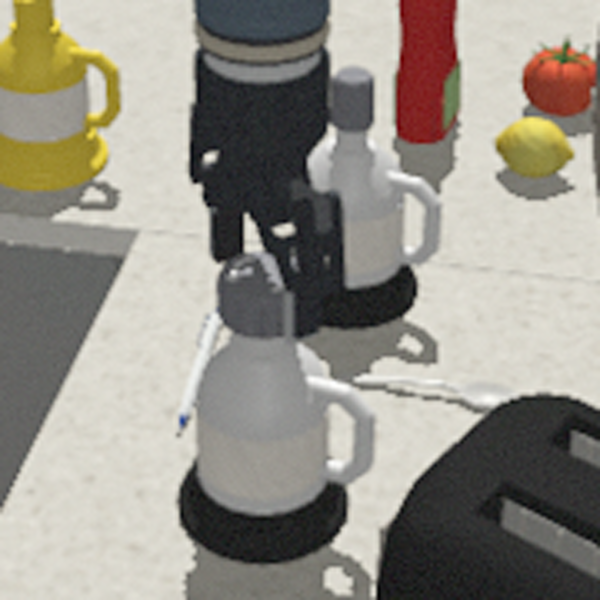

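The near finger is at (315,260) and the far one at (228,220), straddling the cap at (255,290). There is no contact force. Next: grip, then press.

```bash
python3 - <<'E'
from plant import robot
import numpy as np,cv2
np.set_printoptions(precision=4,suppress=True)
def p(l):
    s=robot.sense(); print(l,s['t'],s['tcp_pos'],s['wrist_force'],s['torque'],s['opening'],s['gripper_force']); return s
robot.grip(0.0,90); s=p('grip')
x,y,z=s['tcp_pos']
for dz in(.002,.004,.006,.0075):
    robot.move_straight([.495,-.106,.1612-dz],vel=.02); p(dz)
E
```

```text
grip 4.8167 [ 0.4955 -0.1064  0.1618] [-0.4713 -1.4107  4.4281] [-0.3278 -0.1366 -0.0308] 0.6100137245934851 92.86364894360304
0.002 5.0667 [ 0.4954 -0.1064  0.1599] [-1.2639 -1.6047  6.5495] [-0.3023  0.1663  0.0386] 0.6044066845635384 93.0959833972156
0.004 5.3167 [ 0.4954 -0.1064  0.1581] [-0.8126 -1.4053  7.7205] [-0.3344  0.2722  0.0551] 0.6089355466726031 93.19790566340089
0.006 5.5667 [ 0.4954 -0.1064  0.1562] [-2.7768 -0.9107  9.0661] [-0.29    0.3045  0.0697] 0.6123632110286327 93.27291537076235
0.0075 5.8167 [ 0.4955 -0.1064  0.155 ] [-1.8921 -0.7688 11.3065] [-0.2441  0.4975  0.0293] 0.6136841164894887 93.38169297203422
```

```bash
python3 - <<'E'
from plant import robot
import numpy as np,cv2
np.set_printoptions(precision=4,suppress=True)
def p(l):
    s=robot.sense(); print(l,round(s['t'],2),s['tcp_pos'],s['tcp_rot'],s['wrist_force'],s['torque'],s['opening']); return s
for a in range(45,111,5):
    robot.goto([.495,-.106,.1532],[np.pi,0,np.radians(a)])
    s=p(a)
    if abs(s['wrist_force'][2])>60 or abs(s['torque'][2])>4: print('stop'); break
f=robot.grab_frame("scene"); a=cv2.resize(f["image"][190:370,250:430],(600,600),interpolation=2)
cv2.imwrite("pics/tw.png",a[:,:,::-1])
E
```

```text
45 6.07 [ 0.4956 -0.1062  0.1546] [ 3.1401 -0.0001  0.7855] [-2.9749 -0.1286 11.0395] [-0.1908  0.4906  0.0256] 0.6060610840347285
50 6.32 [ 0.4957 -0.1062  0.1547] [ 3.1398 -0.0003  0.8729] [-2.1785 -1.2173 11.7457] [-0.1929  0.3971  0.0332] 0.6077501676241627
55 6.57 [ 0.4957 -0.1063  0.1547] [3.1396 0.0001 0.9602] [-2.3065 -0.3883 12.1148] [-0.2049  0.4664  0.109 ] 0.6061915338691873
60 6.82 [ 0.4958 -0.1064  0.1547] [3.1395 0.0003 1.0474] [-2.6365 -1.2953 11.5831] [-0.261   0.3967  0.0804] 0.6095231661917048
65 7.07 [ 0.4958 -0.1064  0.1547] [3.1394 0.0005 1.1346] [-2.1838 -0.953  11.3635] [-0.278   0.3421  0.1224] 0.6075517847729052
70 7.32 [ 0.4959 -0.1063  0.1547] [3.1394 0.0005 1.2218] [-2.5621 -1.0203 11.099 ] [-0.2156  0.3754 -0.0121] 0.612207763338846
75 7.57 [ 0.496  -0.1062  0.1547] [3.1393 0.0005 1.3092] [-2.8142 -0.3345 11.1833] [-0.1091  0.2979  0.0921] 0.6088026969062322
80 7.82 [ 0.4961 -0.1061  0.1548] [3.1391 0.0005 1.3965] [-1.816  -1.3645 10.8755] [-0.1467  0.247   0.0955] 0.6145487572614423
85 8.07 [ 0.4962 -0.1061  0.1548] [3.139  0.0007 1.4838] [-1.4925 -1.0247 11.3545] [-0.0928  0.1941  0.0227] 0.6057064354365682
90 8.32 [ 0.4963 -0.106   0.1548] [3.1389 0.0008 1.5711] [-0.3424 -1.3278 10.9815] [-0.0779  0.189   0.0877] 0.6073307703258666
95 8.57 [ 0.4964 -0.106   0.1548] [3.1388 0.001  1.6584] [-1.1314 -0.086  11.7227] [-0.0553  0.1774  0.0938] 0.6100588051692576
100 8.82 [ 0.4964 -0.106   0.1548] [3.1387 0.0012 1.7456] [-1.329  -1.3785 12.0638] [-0.1007  0.1327  0.0725] 0.6070368658074581
105 9.07 [ 0.4965 -0.1059  0.1548] [3.1387 0.0014 1.8328] [-1.2288 -1.3648 11.1282] [-0.0314  0.0976  0.1051] 0.6093473580628518
110 9.32 [ 0.4965 -0.106   0.1549] [3.1388 0.0018 1.9201] [-1.3104 -0.4901 11.4116] [-0.0996  0.1184  0.1206] 0.6126867885558084
```

View pics/tw.png

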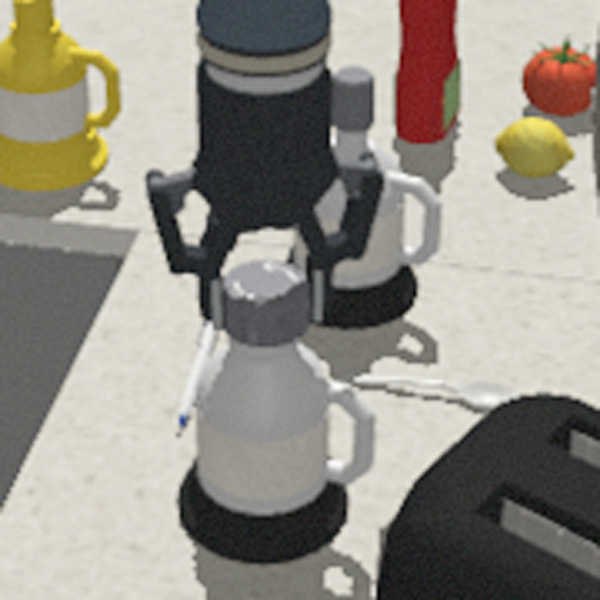

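The cap is gripped by the pads at (218,300) and (318,295). The twist torque stayed near 0.1 N m, far below what slipping would give, so the cap turned with the fingers. Next I lift in two stages.

```bash
python3 - <<'E'
from plant import robot
import numpy as np,cv2
np.set_printoptions(precision=4,suppress=True)
def p(l):
    s=robot.sense(); print(l,round(s['t'],2),s['tcp_pos'],s['tcp_rot'],s['wrist_force'],s['torque'],s['opening'],s['gripper_force']); return s
o=[np.pi,0,np.radians(110)]
c=robot.move_straight([.4955,-.106,.1675],vel=.03); s=p('up')
if s['wrist_force'][2]>-12:
    print(robot.move_straight([.4955,-.106,.242],vel=.06,attitude=o,contact_N=20)); robot.sleep(.8); p('lift')
f=robot.grab_frame("scene"); a=cv2.resize(f["image"][190:370,250:430],(600,600),interpolation=2)
cv2.imwrite("pics/lift.png",a[:,:,::-1])
E
```

```text
up 9.99 [ 0.4952 -0.106   0.1671] [-3.141  -0.0005  1.9198] [1.2226 0.2268 0.5605] [-0.0566 -0.1157  0.0207] 0.6159323976465702 93.7660987302661
False
lift 12.18 [ 0.4955 -0.106   0.242 ] [3.1416 0.     1.9198] [ 0.3218  1.046  -0.3363] [0.0212 0.0336 0.0055] 0.6094475041069375 93.80763944238424
```

View pics/lift.png

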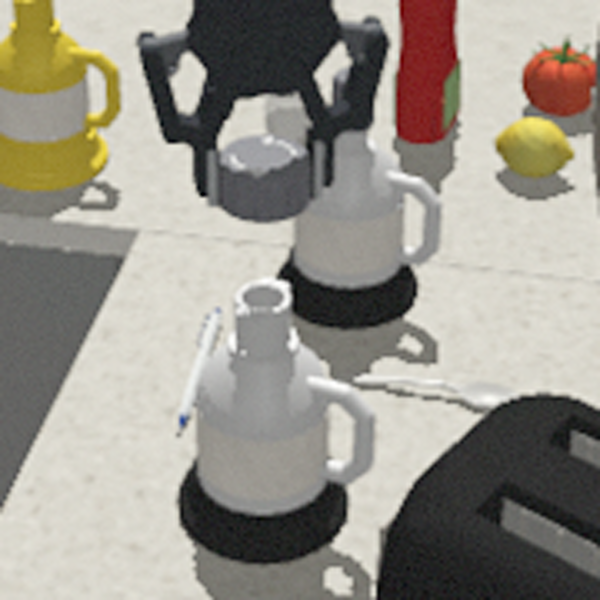

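The cap is off and level in the fingers at (265,180). Its centre is about 8 cm above the open mouth at (262,298). Handing in.

```bash
python3 -c "
from plant import robot
print(robot.close_job())"
```

```text
the job is handed in; nothing more can be done
None
```

The jug is open and the job is handed in: the safety cap was pressed, twisted 70° anticlockwise and lifted off, and it is held level and still about 8 cm above the mouth; the judge returned no verdict.

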